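Roll the tiles of a hot-pan board down flush

TASK

The tiles of the hot-pan board still stand proud on their sticky pads. Draw the roller out from under the shelf by its handle, stand it clear of the shelf and let go, then take it again by the knob over its rollers and roll it along the tiles with firm, even pressure until all twelve are fully home. Press with the rollers only, as a firm hand would and never hard enough to crack a tile, then stand the roller upright on the bare worktop; leave everything else where it is.

Things in the scene. Friction and masses are not known exactly. Their poses are not given: they have to be found in the camera images.
- roller: Hand tool standing level on two black rubber rollers (32 mm diameter, 86 mm long along its y, axes at x = +22 and -22 mm, 16 mm up) in an aluminium frame 86 x 102 mm, 44 mm high, with an orange knob on top and an orange handle out to its -x. Origin: middle of the frame, level with the rollers' undersides; z up. About 0.42 kg; centre of mass near x = -10 mm
- roller_knob: The roller's orange knob, fixed to it; same origin and axes as roller. Over the tool's middle, 30 mm wide along y (flat sides), 36 mm along x, from 48 to 94 mm up
- roller_handle: The roller's orange handle, fixed to it; same origin and axes as roller. Bar with flat sides along x, from x = -78 to -196 mm, 20 mm wide along y, 24 mm high, its middle 40 mm up
- roller_front (a joint): Angle of the tool's roller at x = +22 mm about the tool's y (rad, unlimited). Both rollers turn with slight friction, so the tool stays where it is left
- tile_board: Hot-pan board, 117 (x) x 286 mm (y), fixed: wooden rim 14 mm wide, 18 mm high, round 12 glazed tiles 40 x 40 mm, 2 across x by 6 along y (42 mm pitch). Origin: centre of underside. Tile tops start 21.7 to 22.5 mm up, stop at 18.5 when home. A pad yields at about 3.5 N a tile and stays down; the tool's weight alone is too little: about 20 to 30 N on the knob is right
- shelf: Low wooden shelf, 140 (x) x 360 mm (y), fixed: board 125 to 141 mm up on side panels (inside faces at y = +-158 mm). Origin: centre of its footprint; front edge at x = -70 mm, facing the robot. The roller is parked with its head under the board, handle out to the front. Wall cabinets hang above it, 0.57 m up, from world x = 0.56 back
- spice_a: Spice jar with black lid on the shelf, 41 mm diameter, 105 mm high; origin at its underside
- spice_b: Spice jar like the first, on the shelf
- spice_c: Spice jar like the first, on the shelf
- mill: Wooden pepper mill on the shelf, 58 mm diameter, 170 mm high; origin at its underside
- spare_tile: Spare loose off-white tile, 40 x 40 x 12 mm, lying on the worktop; origin at the centre of its underside
- tile_1 (a joint): How far the tile at x = -21, y = -105 mm of the board is pressed down (m): 0 to 0.0008 at the start, 0.004 fully home
- tile_2 (a joint): How far the tile at x = +21, y = -105 mm of the board is pressed down (m): 0 to 0.0008 at the start, 0.004 fully home
- tile_3 (a joint): How far the tile at x = -21, y = -63 mm of the board is pressed down (m): 0 to 0.0008 at the start, 0.004 fully home
- tile_4 (a joint): How far the tile at x = +21, y = -63 mm of the board is pressed down (m): 0 to 0.0008 at the start, 0.004 fully home
- tile_5 (a joint): How far the tile at x = -21, y = -21 mm of the board is pressed down (m): 0 to 0.0008 at the start, 0.004 fully home
- tile_6 (a joint): How far the tile at x = +21, y = -21 mm of the board is pressed down (m): 0 to 0.0008 at the start, 0.004 fully home
- tile_7 (a joint): How far the tile at x = -21, y = +21 mm of the board is pressed down (m): 0 to 0.0008 at the start, 0.004 fully home
- tile_8 (a joint): How far the tile at x = +21, y = +21 mm of the board is pressed down (m): 0 to 0.0008 at the start, 0.004 fully home
- tile_9 (a joint): How far the tile at x = -21, y = +63 mm of the board is pressed down (m): 0 to 0.0008 at the start, 0.004 fully home
- tile_10 (a joint): How far the tile at x = +21, y = +63 mm of the board is pressed down (m): 0 to 0.0008 at the start, 0.004 fully home
- tile_11 (a joint): How far the tile at x = -21, y = +105 mm of the board is pressed down (m): 0 to 0.0008 at the start, 0.004 fully home
- tile_12 (a joint): How far the tile at x = +21, y = +105 mm of the board is pressed down (m): 0 to 0.0008 at the start, 0.004 fully home

How it is judged:
By the outcome, as a careful person would: the job done as asked, in the order asked, and still so for the second after the job is handed in, with the robot touching nothing.
It also fails if it takes over 72 s, if anything falls off the work surface, if the arm or the gripper's body presses on something with over 40 N, if the wrist force passes 120 N, or if a joint passes its speed limit or range.

ROBOT

A 6-joint arm with a two-finger parallel gripper is mounted at the origin on a cart in front of the work surface, level with it; the furniture and walls round the work are solid. World frame = base frame: x ahead of the robot, y to its left, z up, the work surface at z = 0. Lengths are in m, angles in rad, forces in N, time in s.
With the tool pointing down it reaches from about 0.25 to 0.775 m from the base axis. Payload 4 kg.
Tool frame: the origin (TCP) lies at the very end of the fingers, on their centre line; the grasp point (between the pads) lies 19 mm behind it (robot.tcp_to_grasp is the distance from the TCP to the grasp point, in m); z points along the fingers, y is the line along which they close (so a half turn about z gives the same grasp; the last joint's range is limited). The gripper opens to 94 mm and grips with 3 to 60 N. Pads are 16 mm wide; open, the fingers measure 119 mm over their backs; the gripper's body (75 mm by 177 mm) begins 78 mm behind the grasp point.
Start: joints at [-1.293, 0.087, 1.371, -0, 1.684, -0.103], TCP at [0.204, -0.511, 0.206] pointing down, gripper open.
Joint ranges: [-3.1, 3.1], [-0.76, 2.03], [0.27, 2.55], [-1.08, 4.22], [0.17, 2.65], [-2.57, 2.57]. Speed limits (rad/s): [2.79, 2.79, 3.14, 3.14, 3.14, 3.14].

INTERFACE

Orientations are given as [roll, pitch, yaw] about the fixed x, y, z axes, in that order (R = Rz(yaw) Ry(pitch) Rx(roll)).
In Python, from bench import robot gives the robot as it stands.
- The arm moves only by the shell command python3 nudge.py, which reads ROWS from standard input. ROWS is a JSON list that holds a single list of rows (three levels of brackets), with 1 to 20 rows, each of 5 numbers: the finger opening in m, then dx, dy, dz in m, then a turn about the tool's z in rad; each row shifts and turns the commanded pose from where the row before left it, along the tool's axes as they then stand; what a row does not reach is not made up. A row lasts 1/12 s, in which the tool goes at most 0.0417 m and 0.125 rad, less where a joint would pass 70% of its speed; a pose out of reach is approached as far as the arm can. The fingers move at their own pace and stop on an object; the grip force is fixed at half the most. Time passes only in rows, so rows that do not move let the fingers close. It prints the time, the measured TCP pose, the force, the opening and the grip force at its end. Input that does not fit is refused with a message, and nothing moves.
- robot.get_obs(): the state, without advancing time (a new reading comes with each control period).
- robot.snapshot(name): name is "scene" or "top"; returns a dict with "color" (384x512x3 uint8, blue, green, red), "fx", "fy", "cx", "cy" (pixels), "k1" (the pictures are not rectified: a ray, as slopes to the right and down, at radius r is drawn at 1 + k1 r^2 times it, then the intrinsics apply), "extrinsics" (4x4, takes a point from world to camera coordinates). Camera axes: x right, y down, z forward; pixel columns grow to the right and rows downward; lengths in m; the calibration is good to about 2 mm. A picture is of the moment at which its call begins. There is no depth.
- robot.close_job(): hands the job in; it is judged then, once.
The state is a dict: "time": time; "joint_positions": joint angles; "qvel": joint speeds; "joint_torque": joint torques, N m; "tool_pos": TCP position; "ee_rot": TCP orientation; "wrist_force": force on the tool from outside, world axes, zero at the start; "wrist_torque": the same for the moment, N m; "width": finger opening in m; "finger_force": force on a finger pad.
Only numpy, scipy, OpenCV 4.12 (cv2) and the standard library are available. Lean on these libraries where they do the work, as an engineer would, in place of code of your own. Each camera call takes 0.05 s, during which the arm holds its last target. There are 200 camera calls.

## Working session

There is one attempt and no reset: what is moved stays moved. The work goes in short steps, Python scripts to look and compute and a shell command to move; the robot and the scene stay as the last step left them, time stands still between calls to the robot, and variables do not carry over. Pictures are saved under pics/ and viewed, at most 10 in all, crops included, and the job is handed in when it is done.

```bash
ls; mkdir -p pics
python3 - <<'E'
from bench import robot
import cv2,numpy as np
o=robot.get_obs()
print({k:np.round(v,3) for k,v in o.items()})
for n in("scene","top"):
    s=robot.snapshot(n);cv2.imwrite(f"pics/{n}0.png",s["color"])
    np.savez(f"pics/{n}0.npz",**s)
    print(n,s["fx"],s["fy"],s["cx"],s["cy"],s["k1"],np.round(s["extrinsics"],4).tolist())
E
```

```text
bench.py
nudge.py
pics
{'time': np.float64(0.0), 'joint_positions': array([-1.293,  0.088,  1.372, -0.   ,  1.684, -0.103]), 'qvel': array([ 0.001, -0.001, -0.001, -0.001,  0.001,  0.001]), 'joint_torque': array([-1.0000e-03, -3.4019e+01, -3.0243e+01,  7.2000e-02,  3.3000e-02,
       -0.0000e+00]), 'tool_pos': array([ 0.204, -0.51 ,  0.204]), 'ee_rot': array([-3.139, -0.   ,  0.381]), 'wrist_force': array([0.565, 0.446, 0.129]), 'wrist_torque': array([ 0.026, -0.03 , -0.011]), 'finger_force': np.float64(0.0), 'width': np.float64(0.094)}
scene 467.6952044602628 467.6952044602628 251.60380260563937 192.5208174809681 -0.076186623397571 [[-0.3958, -0.9183, -0.0069, 0.2613], [-0.7956, 0.3466, -0.4969, 0.474], [0.4587, -0.1912, -0.8678, 1.3588], [0.0, 0.0, 0.0, 1.0]]
top 419.8786780727373 419.8786780727373 252.70676439212866 189.52634461695274 0.024098417943254343 [[-0.3555, -0.9347, 0.0046, 0.2105], [-0.9067, 0.3436, -0.2447, 0.5205], [0.2272, -0.0912, -0.9696, 1.1815], [0.0, 0.0, 0.0, 1.0]]
```
View pics/scene0.png

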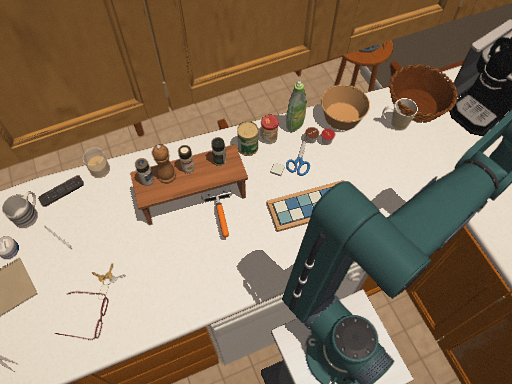

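View pics/top0.png

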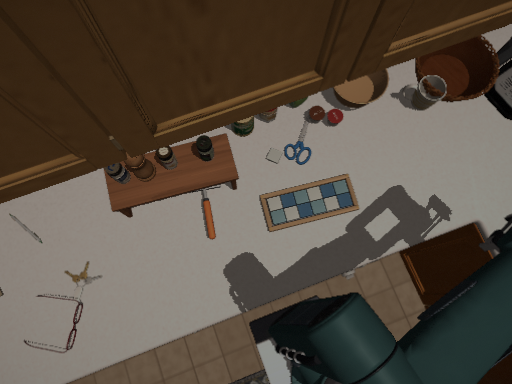

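Scene: shelf at about (190,180), handle at (222,220), board at (305,205) partly behind the arm. Top: handle (209,218), whole board (310,202), spare tile (273,155). I'll zoom in on both views.

Create h.py:
```python
import numpy as np, cv2
def load(n): return dict(np.load(n))
def proj(s,P):
    E=s["extrinsics"]; p=np.atleast_2d(P)@E[:3,:3].T+E[:3,3]; a=p[:,:2]/p[:,2:]
    a=a*(1+float(s["k1"])*(a**2).sum(1,keepdims=True))
    return a*[float(s["fx"]),float(s["fy"])]+[float(s["cx"]),float(s["cy"])]
def ray(s,uv):
    K=np.array([[s["fx"],0,s["cx"]],[0,s["fy"],s["cy"]],[0,0,1]],float)
    a=cv2.undistortPoints(np.array([[uv]],float),K,np.array([float(s["k1"]),0,0,0]))[0,0]
    E=s["extrinsics"]; R=E[:3,:3]; return -R.T@E[:3,3], R.T@np.r_[a,1]
def atz(s,uv,z):
    c,d=ray(s,uv); return c+d*(z-c[2])/d[2]
def tri(s1,u1,s2,u2):
    c1,d1=ray(s1,u1);c2,d2=ray(s2,u2)
    t=np.linalg.lstsq(np.c_[d1,-d2],c2-c1,rcond=None)[0]
    a,b=c1+t[0]*d1,c2+t[1]*d2; return (a+b)/2,np.linalg.norm(a-b)
```

Run:
```python
import cv2,numpy as np
a=cv2.imread("pics/top0.png")[130:240+10,100:360];b=cv2.imread("pics/scene0.png")[140:245,120:360]
f=lambda i,k:cv2.resize(i,None,fx=k,fy=k,interpolation=cv2.INTER_CUBIC)
cv2.imwrite("pics/t1.png",f(a,3));cv2.imwrite("pics/s1.png",f(cv2.imread("pics/scene0.png")[140:245,125:255],6))
```

```text
(no output)
```

View pics/t1.png

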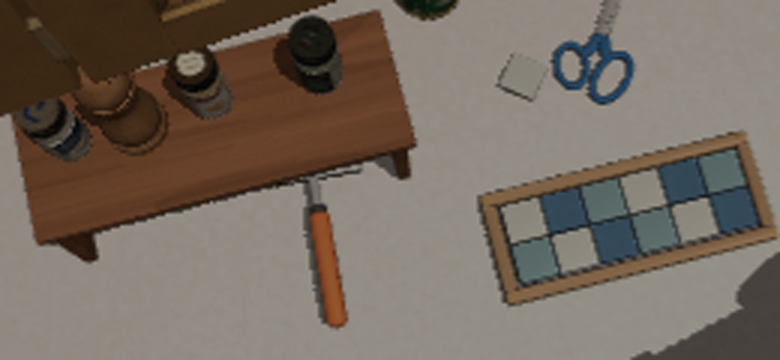

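View pics/s1.png

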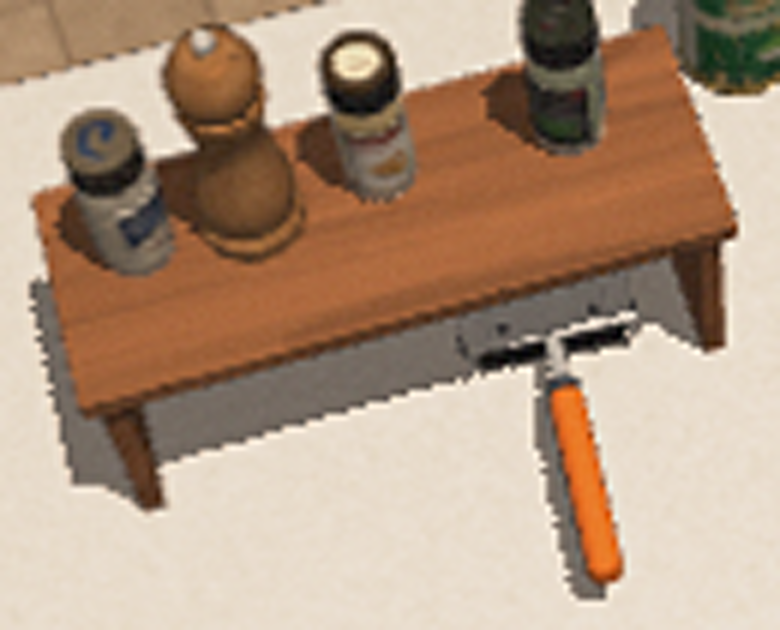

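Both views show the shelf corners, the handle (top crop (319,210)-(336,325), scene crop (567,385)-(605,578)) and the board rim corners in the top crop: (478,198), (742,132), (777,240), (512,304). Next I triangulate these.

Run:
```python
from h import *
from scipy.optimize import minimize
T=load("pics/top0.npz");S=load("pics/scene0.npz")
tc=lambda u:(np.array(u)-1)/3+[100,130]; sc=lambda u:(np.array(u)-2.5)/6+[125,140]
for n,u,v in[("FR",(414,145),(736,230)),("FL",(38,243),(85,412)),("BR",(380,10),(660,25))]:
    p,e=tri(T,tc(u),S,sc(v));print("shelf",n,p.round(4),round(e,4),atz(T,tc(u),.141).round(4),atz(S,sc(v),.141).round(4))
for n,u in[("L back",(478,198)),("R back",(742,132)),("R front",(777,240)),("L front",(512,304))]:print("board",n,atz(T,tc(u),.018).round(4))
print("board tri",tri(T,tc((478,198)),S,(266,207)),tri(T,tc((512,304)),S,(279,230)))
for n,u in[("spare",(522,77))]:print(n,atz(T,tc(u),.012).round(4))
M=[]
for s,r in((T,(190,190,225,250)),(S,(205,190,235,250))):
    h=cv2.cvtColor(s["color"],cv2.COLOR_BGR2HSV);m=cv2.inRange(h,(5,150,80),(16,255,255))
    k=np.zeros_like(m);k[r[1]:r[3],r[0]:r[2]]=m[r[1]:r[3],r[0]:r[2]];M.append(cv2.resize(k,None,fx=4,fy=4,interpolation=cv2.INTER_LINEAR)>127);print(k.sum()/255)
    q=np.argwhere(k)[:,::-1];c=q.mean(0);w=np.linalg.svd(q-c,full_matrices=False)[2][0];t=(q-c)@w;print(c,c+w*t.min(),c+w*t.max())
B=np.array([[x,y,z]for x in(-.078,-.196)for y in(-.010,.010)for z in(-.012,.012)])
def cost(p):
    x,y,z,a=p;R=np.array([[np.cos(a),-np.sin(a),0],[np.sin(a),np.cos(a),0],[0,0,1]]);W=B@R.T+[x,y,z];J=0
    for s,m in((T,M[0]),(S,M[1])):
        i=np.zeros(m.shape,np.uint8);h=cv2.convexHull(((proj(s,W)+.5)*4-.5).astype(np.float32))
        cv2.fillConvexPoly(i,(h*16).round().astype(np.int32),1,shift=4);J+=1-(i.astype(bool)&m).sum()/(i.astype(bool)|m).sum()
    return J
p0=np.array([0.55,0.2,.04,.1])
best=None
from scipy.optimize import differential_evolution
r=differential_evolution(cost,[(.4,.85),(-.1,.5),(.0,.08),(-.7,.7)],seed=1,maxiter=120,popsize=15);print(r.x.round(4),r.fun)
p=r.x.copy();
for z in(.035,.04,.045):
    q=minimize(lambda v:cost([v[0],v[1],z,v[2]]),p[[0,1,3]],method="Nelder-Mead");print(z,q.x.round(4),q.fun)
```

```text
shelf FR [0.5906 0.0454 0.1348] 0.0021 [0.5893 0.0468 0.141 ] [0.5865 0.0459 0.141 ]
shelf FL [0.6247 0.3993 0.1345] 0.0029 [0.6236 0.399  0.141 ] [0.6197 0.3978 0.141 ]
shelf BR [0.7282 0.031  0.1386] 0.0015 [0.7268 0.0306 0.141 ] [0.7269 0.0323 0.141 ]
board L back [ 0.5472 -0.0035  0.018 ]
board R back [ 0.5158 -0.2846  0.018 ]
board R front [ 0.3989 -0.2713  0.018 ]
board L front [0.4333 0.0038 0.018 ]
board tri (array([ 0.56371685, -0.01273071, -0.06167942]), np.float64(0.0023424818400242476)) (array([0.43309253, 0.00136863, 0.01193836]), np.float64(0.004164712022463813))
spare [ 0.6543 -0.0944  0.012 ]
241.0
[208.83817427 219.26141079] [205.64275497 200.22785905] [212.01192305 238.16588182]
187.0
[222.05347594 220.0855615 ] [226.3702661  236.16902018] [213.37519598 187.75210268]
[ 0.6665  0.1388  0.0324 -0.1725] 0.43471045770429606
0.035 [ 0.666   0.1387 -0.1747] 0.43448215131629353
0.04 [ 0.664   0.1387 -0.1764] 0.4349410710152988
0.045 [ 0.6641  0.1385 -0.1759] 0.4415763582101777
```

```bash
cat > fit.py <<'E'
from h import *
from scipy.optimize import differential_evolution,minimize
def mask(s,r,lo=(5,170,100),hi=(16,255,255)):
    h=cv2.cvtColor(s["color"],cv2.COLOR_BGR2HSV);m=cv2.inRange(h,lo,hi);k=np.zeros_like(m)
    k[r[1]:r[3],r[0]:r[2]]=m[r[1]:r[3],r[0]:r[2]];return cv2.resize(k,None,fx=4,fy=4,interpolation=cv2.INTER_LINEAR)>127
def box(xr,yr,zr): return np.array([[x,y,z]for x in xr for y in yr for z in zr])
def cost(p,views,boxes):
    x,y,z,a=p;R=np.array([[np.cos(a),-np.sin(a),0],[np.sin(a),np.cos(a),0],[0,0,1]]);J=0
    for s,m in views:
        i=np.zeros(m.shape,np.uint8)
        for B in boxes:
            h=cv2.convexHull(((proj(s,B@R.T+[x,y,z])+.5)*4-.5).astype(np.float32))
            cv2.fillConvexPoly(i,(h*16).round().astype(np.int32),1,shift=4)
        i=i.astype(bool);J+=1-(i&m).sum()/(i|m).sum()
    return J
HANDLE=box((-.078,-.196),(-.01,.01),(.028,.052)); KNOB=box((-.018,.018),(-.015,.015),(.048,.094))
def solve(views,boxes,b):
    return differential_evolution(cost,b,args=(views,boxes),seed=1,maxiter=100)
E
python3 - <<'E'
from fit import *
T=load("pics/top0.npz");S=load("pics/scene0.npz")
mt=mask(T,(195,195,222,245));ms=mask(S,(212,200,235,245))
r=solve([(T,mt),(S,ms)],[HANDLE],[(.5,.8),(0,.3),(-.03,.03),(-.5,.3)]);print("both",r.x.round(4),r.fun)
for v in((T,mt),(S,ms)):
    r=solve([v],[HANDLE],[(.5,.8),(0,.3),(-.0005,.0005),(-.5,.3)]);print("one",r.x.round(4),r.fun)
# board from top: rim+tiles via brown rim not needed; scene check of predicted board corners
E
```

```text
both [ 0.6672  0.1378 -0.0114 -0.1754] 0.4752068678391498
one [ 0.6639  0.1425 -0.     -0.1563] 0.26347060028682645
one [ 6.638e-01  1.369e-01 -5.000e-04 -1.850e-01] 0.22138836772983117
```

Roller origin is about (0.664, 0.139), yaw about -0.17, and the mid-handle point (0.529, 0.163) agrees to 2 mm between the views. Board centre is about (0.474, -0.139), yaw about -0.118. Now I move above the handle.

```bash
cat > to.py <<'E'
import sys,numpy as np
from bench import robot
from scipy.spatial.transform import Rotation as Ro
x,y,z,w=map(float,sys.argv[1:5]);o=robot.get_obs();R=Ro.from_euler("xyz",o["ee_rot"])
t=(o["ee_rot"][2]-w+np.pi)%(2*np.pi)-np.pi
print("tool d",R.inv().apply(np.array([x,y,z])-o["tool_pos"]).round(4),"turn",round(t,4),"t",o["time"],"pos",o["tool_pos"].round(4),o["ee_rot"].round(4),"F",o["wrist_force"].round(1),"w",o["width"].round(4),"q",o["joint_positions"].round(2))
E
echo '[[[0.094, 0.0264, -0.026, 0, 0], [0.094, 0.0264, -0.026, 0, 0], [0.094, 0.0264, -0.026, 0, 0], [0.094, 0.0264, -0.026, 0, 0], [0.094, 0.0264, -0.026, 0, 0], [0.094, 0.0264, -0.026, 0, 0], [0.094, 0.0264, -0.026, 0, 0], [0.094, 0.0264, -0.026, 0, 0], [0.094, 0.0264, -0.026, 0, 0], [0.094, 0.0264, -0.026, 0, 0], [0.094, 0.0264, -0.026, 0, 0], [0.094, 0.0264, -0.026, 0, 0], [0.094, 0.0264, -0.026, 0, 0], [0.094, 0.0264, -0.026, 0, 0], [0.094, 0.0264, -0.026, 0, 0], [0.094, 0.0264, -0.026, 0, 0], [0.094, 0.0264, -0.026, 0, 0], [0.094, 0.0264, -0.026, 0, 0], [0.094, 0.0264, -0.026, 0, 0], [0.094, 0.0264, -0.026, 0, 0]]]' | python3 nudge.py
echo '[[[0.094, 0, 0, 0, 0.11], [0.094, 0, 0, 0, 0.11], [0.094, 0, 0, 0, 0.11], [0.094, 0, 0, 0, 0.11], [0.094, 0, 0, 0, 0.11], [0.094, 0, 0, 0, 0], [0.094, 0, 0, 0, 0]]]' | python3 nudge.py
python3 to.py 0.5015 0.1675 0.021 -0.17
```

```text
time: 1.77
tool_pos: [0.5014, 0.1703, 0.2049]
ee_rot: [3.141, 0.001, 0.381]
wrist_force: [1.4, -0.1, 0.1]
width: 0.0941
finger_force: 0.0
time: 2.35
tool_pos: [0.5011, 0.1683, 0.2049]
ee_rot: [3.141, 0.001, -0.166]
wrist_force: [-0.0, -0.2, -0.3]
width: 0.0936
finger_force: 0.0Traceback (most recent call last):
  File "to.py", line 6, in <module>
    print("tool d",R.inv().apply(np.array([x,y,z])-o["tool_pos"]).round(4),"turn",round(t,4),"t",o["time"],"pos",o["tool_pos"].round(4),o["ee_rot"].round(4),"F",o["wrist_force"].round(1),"w",o["width"].round(4),"q",o["joint_positions"].round(2))
                                                                                                                                                                                               ^^^^^^^^^^^^^^^^
AttributeError: 'float' object has no attribute 'round'
```

```bash
sed -i 's/o\["width"\].round(4)/round(float(o["width"]),4)/' to.py
echo '[[[0.094, 0, 0, 0.025, 0], [0.094, 0, 0, 0.025, 0], [0.094, 0, 0, 0.025, 0], [0.094, 0, 0, 0.025, 0], [0.094, 0, 0, 0.025, 0], [0.094, 0, 0, 0.025, 0], [0.094, 0, 0, 0.02, 0], [0.094, 0, 0, 0.014, 0], [0.094, 0, 0, 0, 0], [0.094, 0, 0, 0, 0]]]' | python3 nudge.py
echo '[[[0.06, 0, 0, 0, 0], [0.04, 0, 0, 0, 0], [0.026, 0, 0, 0, 0], [0.026, 0, 0, 0, 0], [0.026, 0, 0, 0, 0]]]' | python3 nudge.py
python3 - <<'E'
from bench import robot
import cv2,numpy as np
for n in("scene","top"):
    s=robot.snapshot(n);np.savez(f"pics/{n}1.npz",**s)
    c=s["color"];cv2.imwrite(f"pics/{n}1.png",c)
a=cv2.imread("pics/scene1.png")[140:260,160:300];b=cv2.imread("pics/top1.png")[140:260,150:290]
cv2.imwrite("pics/c1.png",cv2.resize(np.hstack([a,b]),None,fx=2.85,fy=2.85,interpolation=cv2.INTER_CUBIC))
E
```

```text
time: 3.18
tool_pos: [0.5006, 0.1681, 0.0207]
ee_rot: [3.141, 0.002, -0.168]
wrist_force: [0.3, -0.1, -0.1]
width: 0.094
finger_force: 0.0
time: 3.6
tool_pos: [0.5018, 0.1685, 0.0223]
ee_rot: [-3.141, -0.001, -0.169]
wrist_force: [0.0, -0.7, 0.4]
width: 0.0642
finger_force: 0.0
```

View pics/c1.png

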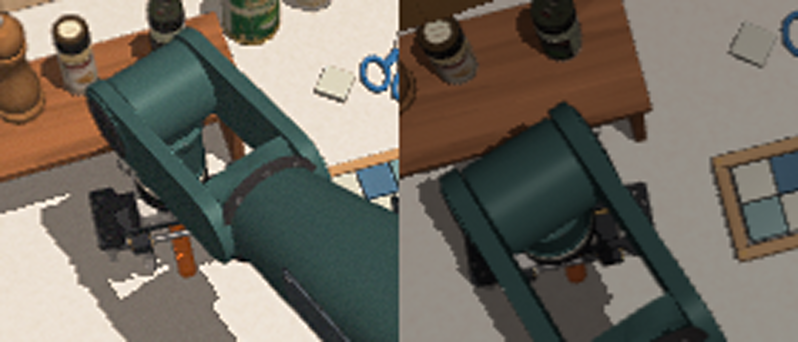

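The handle end shows between the fingers in both views and the fingers are still closing, so I keep closing.

```bash
echo '[[[0.026, 0, 0, 0, 0], [0.026, 0, 0, 0, 0], [0.026, 0, 0, 0, 0], [0.026, 0, 0, 0, 0], [0.026, 0, 0, 0, 0], [0.026, 0, 0, 0, 0], [0.026, 0, 0, 0, 0], [0.026, 0, 0, 0, 0]]]' | python3 nudge.py
echo '[[[0, 0, 0, 0, 0], [0, 0, 0, 0, 0], [0, 0, 0, 0, 0], [0, 0, 0, 0, 0]]]' | python3 nudge.py
```

```text
time: 4.37
tool_pos: [0.5013, 0.1684, 0.0214]
ee_rot: [3.141, 0.0, -0.169]
wrist_force: [-0.8, -0.0, 0.2]
width: 0.026
finger_force: 0.0
time: 4.7
tool_pos: [0.5012, 0.1681, 0.0214]
ee_rot: [3.141, 0.0, -0.17]
wrist_force: [-1.4, -0.9, 0.6]
width: 0.0197
finger_force: 30.0
```

```bash
echo '[[[0, -0.005, 0, 0, 0], [0, -0.01, 0, 0, 0], [0, -0.012, 0, 0, 0], [0, -0.012, 0, 0, 0], [0, -0.012, 0, 0, 0], [0, -0.012, 0, 0, 0], [0, -0.012, 0, 0, 0], [0, -0.012, 0, 0, 0]]]' | python3 nudge.py
echo '[[[0, -0.012, 0, 0, 0], [0, -0.012, 0, 0, 0], [0, -0.012, 0, 0, 0], [0, -0.012, 0, 0, 0], [0, -0.012, 0, 0, 0], [0, -0.012, 0, 0, 0], [0, -0.012, 0, 0, 0], [0, -0.01, 0, 0, 0], [0, -0.005, 0, 0, 0], [0, 0, 0, 0, 0], [0, 0, 0, 0, 0]]]' | python3 nudge.py
```

```text
time: 5.37
tool_pos: [0.4141, 0.1833, 0.0215]
ee_rot: [-3.141, -0.0, -0.169]
wrist_force: [0.7, -1.0, -0.6]
width: 0.0197
finger_force: 30.0
time: 6.28
tool_pos: [0.3175, 0.1998, 0.0215]
ee_rot: [3.142, 0.0, -0.169]
wrist_force: [-1.0, 0.1, -0.3]
width: 0.0197
finger_force: 30.0
```

```bash
echo '[[[0.06, 0, 0, 0, 0], [0.06, 0, 0, 0, 0], [0.06, 0, 0, 0, 0], [0.06, 0, 0, 0, 0], [0.06, 0, 0, 0, 0], [0.06, 0, 0, 0, 0], [0.06, 0, 0, -0.02, 0], [0.07, 0, 0, -0.035, 0], [0.08, 0, 0, -0.035, 0], [0.08, 0, 0, -0.035, 0], [0.08, -0.02, 0.02, -0.03, 0], [0.08, -0.025, 0.03, 0, 0], [0.08, -0.025, 0.03, 0, 0], [0.08, 0, 0.04, 0, 0], [0.08, 0, 0.04, 0, 0], [0.08, 0, 0.04, 0, 0], [0.08, 0, 0, 0, 0], [0.08, 0, 0, 0, 0]]]' | python3 nudge.py
python3 - <<'E'
from bench import robot
import cv2,numpy as np
for n in("scene","top"):
    s=robot.snapshot(n);np.savez(f"pics/{n}2.npz",**s);cv2.imwrite(f"pics/{n}2.png",s["color"])
a=cv2.imread("pics/scene2.png")[150:290,130:330];b=cv2.imread("pics/top2.png")[130:270,130:330]
cv2.imwrite("pics/c2.png",cv2.resize(np.hstack([a,b]),None,fx=2,fy=2,interpolation=cv2.INTER_CUBIC))
E
```

```text
time: 7.78
tool_pos: [0.2169, 0.018, 0.1767]
ee_rot: [-3.142, -0.002, -0.181]
wrist_force: [0.7, -0.2, 0.1]
width: 0.0801
finger_force: 0.0
```

View pics/c2.png

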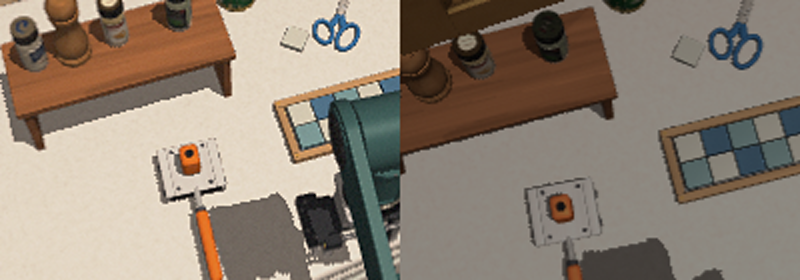

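The roller stands clear of the shelf: knob at about scene crop (190,158) and top crop (562,207). I fit its pose.

```bash
python3 - <<'E'
from fit import *
T=load("pics/top2.npz");S=load("pics/scene2.npz")
def kn(s,r):
    m=mask(s,r,(4,140,70),(18,255,255)).astype(np.uint8);c=cv2.findContours(m,0,1)[0];o=np.zeros_like(m);cv2.drawContours(o,[max(c,key=cv2.contourArea)],-1,1,-1);return o>0
mt=kn(T,(200,222,225,245));ms=kn(S,(215,215,235,243));print(mt.sum()/16,ms.sum()/16)
ht=mask(T,(205,255,230,300));hs=mask(S,(222,245,250,300))
for b in(.03,.0005):
    r=solve([(T,mt),(S,ms)],[KNOB],[(.4,.56),(.1,.25),(-b,b),(-.5,.3)]);print("knob both",r.x.round(4),r.fun)
for v in((T,mt),(S,ms)):
    r=solve([v],[KNOB],[(.4,.56),(.1,.25),(-.0005,.0005),(-.171,-.169)]);print("knob one",r.x.round(4),r.fun)
r=solve([(S,ms|hs)],[KNOB,HANDLE],[(.4,.56),(.1,.25),(-.0005,.0005),(-.5,.3)]);print("scene knob+handle",r.x.round(4),r.fun)
# frame corners on top plate z=.044: centre/yaw
for s,cs,f in((S,[(156,153),(219,138),(227,188),(163,202)],lambda u:(np.array(u)-.5)/2+[130,150]),(T,[(524,187),(594,178),(602,234),(532,246)],lambda u:(np.array(u)-.5-[400,0])/2+[130,130])):
    P=np.array([atz(s,f(c),.044)[:2] for c in cs]);print("frame",P.mean(0).round(4),np.linalg.norm(np.roll(P,-1,0)-P,axis=1).round(3),[round(float(np.arctan2(*(-(a-b)*[1,-1]))),3)for a,b in((P[0],P[1]),(P[3],P[2]))])
E
python3 to.py 0.4803 0.1707 0.053 -0.17
```

```text
136.75 123.75
knob both [ 0.4833  0.1715 -0.0133 -0.2327] 0.4668417796003542
knob both [ 4.811e-01  1.715e-01 -4.000e-04 -2.350e-01] 0.479464202096205
knob one [ 0.4793  0.172  -0.0005 -0.1694] 0.22490244767648104
knob one [ 4.813e-01  1.708e-01  2.000e-04 -1.706e-01] 0.2642140468227425
scene knob+handle [ 4.823e-01  1.699e-01 -2.000e-04 -1.829e-01] 0.23950299914310202
frame [0.4727 0.1724] [0.106 0.09  0.104 0.087] [-0.149, -0.175]
frame [0.4799 0.1729] [0.104 0.084 0.103 0.088] [-0.233, -0.194]
tool d [ 0.2341 -0.1925  0.1237] turn 0.0001 t 7.8833 pos [0.217  0.0205 0.1766] [-3.141e+00 -2.000e-04 -1.699e-01] F [ 0.4 -0.3 -0.4] w 0.0802 q [-0.17 -0.73  2.02  0.    1.85  1.57]
```

```bash
echo '[[[0.08, 0.024, -0.02, 0, 0], [0.08, 0.024, -0.02, 0, 0], [0.08, 0.024, -0.02, 0, 0], [0.08, 0.024, -0.02, 0, 0], [0.08, 0.024, -0.02, 0, 0], [0.08, 0.024, -0.02, 0, 0], [0.08, 0.024, -0.02, 0, 0], [0.08, 0.024, -0.02, 0, 0], [0.08, 0.024, -0.02, 0, 0], [0.08, 0.0181, -0.0131, 0, 0], [0.08, 0, 0, 0, 0], [0.08, 0, 0, 0, 0]]]' | python3 nudge.py
python3 to.py 0.4805 0.1713 0.053 -0.17
python3 - <<'E'
from fit import *
T=load("pics/top0.npz")
h=cv2.cvtColor(T["color"],cv2.COLOR_BGR2HSV);m=cv2.inRange(h,(0,70,60),(180,255,255));k=np.zeros_like(m);k[165:240,255:365]=m[165:240,255:365]
k=cv2.resize(k,None,fx=4,fy=4,interpolation=cv2.INTER_LINEAR);k=(k>127).astype(np.uint8);c=cv2.findContours(k,0,1)[0];o=np.zeros_like(k);cv2.drawContours(o,[max(c,key=cv2.contourArea)],-1,1,-1)
B=box((-.0585,.0585),(-.143,.143),(0,.018))
for z in(0,):
    r=solve([(T,o>0)],[B],[(.4,.55),(-.25,-.05),(-.0002,.0002),(-.3,.1)]);print(r.x.round(4),r.fun)
E
```

```text
time: 8.88
tool_pos: [0.479, 0.1752, 0.175]
ee_rot: [3.14, 0.003, -0.162]
wrist_force: [-0.0, -0.3, -0.3]
width: 0.0799
finger_force: 0.0
tool d [0.0025 0.0035 0.122 ] turn 0.0085 t 8.8833 pos [0.479  0.1752 0.175 ] [ 3.1403  0.0034 -0.1615] F [-0.  -0.3 -0.3] w 0.0799 q [0.24 0.01 1.51 0.   1.62 1.97]
[ 4.762e-01 -1.411e-01 -1.000e-04 -1.155e-01] 0.03517457459883333
```

```bash
echo '[[[0.08, 0.001, 0.003, 0.02, 0.006], [0.08, 0, 0, 0.025, 0], [0.08, 0, 0, 0.025, 0], [0.08, 0, 0, 0.02, 0], [0.08, 0, 0, 0.016, 0], [0.08, 0, 0, 0.01, 0], [0.08, 0, 0, 0.006, 0], [0.08, 0, 0, 0, 0], [0.08, 0, 0, 0, 0]]]' | python3 nudge.py
python3 to.py 0.4805 0.1713 0.053 -0.17
```

```text
time: 9.63
tool_pos: [0.4806, 0.1686, 0.0552]
ee_rot: [-3.141, -0.001, -0.174]
wrist_force: [-0.1, -0.9, 1.3]
width: 0.08
finger_force: 0.0
tool d [-0.0005 -0.0026  0.0022] turn -0.0041 t 9.6333 pos [0.4806 0.1686 0.0552] [-3.1413e+00 -9.0000e-04 -1.7410e-01] F [-0.1 -0.9  1.3] w 0.08 q [ 0.23  0.08  1.69 -0.    1.38  1.97]
```

```bash
echo '[[[0.06, 0, -0.0025, 0.002, -0.004], [0.045, 0, 0, 0, 0], [0.036, 0, 0, 0, 0], [0.036, 0, 0, 0, 0], [0.036, 0, 0, 0, 0], [0.036, 0, 0, 0, 0], [0.036, 0, 0, 0, 0], [0.036, 0, 0, 0, 0], [0.036, 0, 0, 0, 0], [0.036, 0, 0, 0, 0]]]' | python3 nudge.py
echo '[[[0, 0, 0, 0, 0], [0, 0, 0, 0, 0], [0, 0, 0, 0, 0], [0, 0, 0, 0, 0], [0, 0, 0, 0, 0]]]' | python3 nudge.py
python3 to.py 0.4762 -0.1411 0.12 1.4553
```

```text
time: 10.47
tool_pos: [0.481, 0.1704, 0.0525]
ee_rot: [3.141, 0.0, -0.171]
wrist_force: [-0.1, -0.8, 0.1]
width: 0.0361
finger_force: 0.0
time: 10.88
tool_pos: [0.4812, 0.1709, 0.0525]
ee_rot: [-3.141, -0.0, -0.171]
wrist_force: [0.1, 1.7, -1.0]
width: 0.0297
finger_force: 30.0
tool d [ 0.0483  0.3082 -0.0677] turn -1.6264 t 10.8833 pos [0.4812 0.1709 0.0525] [-3.1408e+00 -3.0000e-04 -1.7110e-01] F [ 0.1  1.7 -1. ] w 0.0297 q [0.23 0.08 1.69 0.   1.37 1.97]
```

```bash
echo '[[[0, 0, 0, -0.01, 0], [0, 0, 0, -0.02, 0], [0, 0, 0, -0.02, 0], [0, 0, 0, -0.018, 0], [0, 0, 0, 0, -0.1], [0, 0, 0, 0, -0.11], [0, 0, 0, 0, -0.11], [0, 0, 0, 0, -0.11], [0, 0, 0, 0, -0.11], [0, 0, 0, 0, -0.11], [0, 0, 0, 0, -0.11], [0, 0, 0, 0, -0.11], [0, 0, 0, 0, -0.11], [0, 0, 0, 0, -0.11], [0, 0, 0, 0, -0.11], [0, 0, 0, 0, -0.11], [0, 0, 0, 0, -0.11], [0, 0, 0, 0, -0.11], [0, 0, 0, 0, -0.096]]]' | python3 nudge.py
echo '[[[0, -0.015, 0.002, 0, 0], [0, -0.025, 0.003, 0, 0], [0, -0.025, 0.003, 0, 0], [0, -0.025, 0.003, 0, 0], [0, -0.025, 0.003, 0, 0], [0, -0.025, 0.003, 0, 0], [0, -0.025, 0.003, 0, 0], [0, -0.025, 0.003, 0, 0], [0, -0.02, 0.003, 0, 0], [0, -0.015, 0.003, 0, 0], [0, 0, 0, 0, 0], [0, 0, 0, 0, 0], [0, 0, 0, 0, 0]]]' | python3 nudge.py
python3 to.py 0.4762 -0.1411 0.12 1.4553
python3 - <<'E'
from bench import robot
import cv2,numpy as np
for n in("scene","top"):
    s=robot.snapshot(n);np.savez(f"pics/{n}3.npz",**s);cv2.imwrite(f"pics/{n}3.png",s["color"])
a=cv2.imread("pics/scene3.png")[150:290,200:400];b=cv2.imread("pics/top3.png")[130:270,200:400]
cv2.imwrite("pics/c3.png",cv2.resize(np.hstack([a,b]),None,fx=2,fy=2,interpolation=cv2.INTER_CUBIC))
E
```

```text
time: 12.47
tool_pos: [0.4801, 0.1698, 0.1199]
ee_rot: [-3.139, 0.002, 1.46]
wrist_force: [0.4, 0.3, -3.7]
width: 0.0298
finger_force: 30.0
time: 13.55
tool_pos: [0.4832, -0.0558, 0.1202]
ee_rot: [-3.14, -0.001, 1.455]
wrist_force: [0.2, 0.7, -3.6]
width: 0.0297
finger_force: 30.0
tool d [-0.0855  0.0029  0.0001] turn -0.0005 t 13.55 pos [ 0.4832 -0.0558  0.1202] [-3.1401e+00 -5.0000e-04  1.4548e+00] F [ 0.2  0.7 -3.6] w 0.0297 q [-0.23 -0.02  1.65  0.    1.51 -0.12]
```

View pics/c3.png

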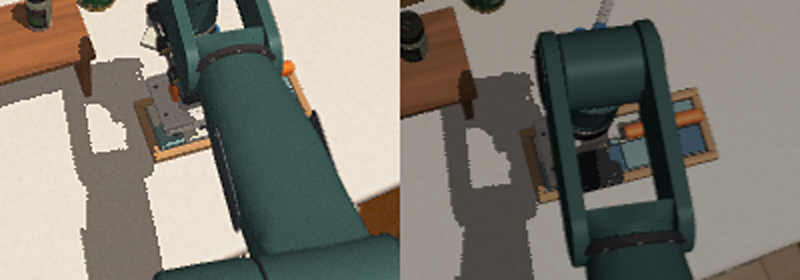

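Handle points right along the board, roller level and lifted over the left end (top crop head ~(570,150), handle (665,123)). I check its lateral offset and yaw from the handle pixels before lowering.

Run:
```python
from h import *
s=load("pics/top3.npz");h=cv2.cvtColor(s["color"],cv2.COLOR_BGR2HSV);m=cv2.inRange(h,(5,150,70),(16,255,255));k=np.zeros_like(m);k[175:205,305:360]=m[175:205,305:360]
q=np.argwhere(k)[:,::-1].astype(float)
P=np.array([atz(s,u,.0675+.046)[:2] for u in q])
a=1.4548;o=np.array([.4832,-.0558]);d=P-o;X=d@[np.cos(a),np.sin(a)];Y=d@[-np.sin(a),np.cos(a)]
print(len(q),X.min(),X.max(),np.polyfit(X,Y,1))
for lo in np.arange(-.2,-.07,.02):
    i=(X>lo)&(X<lo+.02)
    if i.any():print(round(lo,2),Y[i].min().round(4),Y[i].max().round(4),Y[i].mean().round(4))
```

```text
150 -0.19466603400383792 -0.07985565542844197 [-0.00705826  0.0005331 ]
-0.2 -0.0079 0.011 0.0018
-0.18 -0.0079 0.0118 0.0016
-0.16 -0.0057 0.0097 0.0028
-0.12 -0.0076 0.0106 0.0003
-0.1 -0.0083 0.0113 0.0012
-0.08 0.0078 0.0078 0.0078
```

Lateral offset and yaw agree within about 1.5 mm and 0.01 rad. Now I lower it.

```bash
echo '[[[0, 0.0005, 0.0027, 0.01, 0], [0, 0, 0, 0.015, 0], [0, 0, 0, 0.012, 0], [0, 0, 0, 0.005, 0], [0, 0, 0, 0, 0], [0, 0, 0, 0, 0]]]' | python3 nudge.py
echo '[[[0, 0, 0, 0.002, 0], [0, 0, 0, 0.002, 0], [0, 0, 0, 0, 0], [0, 0, 0, 0, 0]]]' | python3 nudge.py
python3 to.py 0.4762 -0.1411 0.071 1.4553
```

```text
time: 14.15
tool_pos: [0.4863, -0.0559, 0.0781]
ee_rot: [-3.141, -0.0, 1.455]
wrist_force: [0.4, -0.1, -3.1]
width: 0.03
finger_force: 30.0
time: 14.48
tool_pos: [0.4867, -0.0563, 0.0749]
ee_rot: [3.141, 0.0, 1.455]
wrist_force: [0.2, -0.1, -4.9]
width: 0.03
finger_force: 30.0
tool d [-0.0855 -0.0006  0.0039] turn -0.0006 t 14.4833 pos [ 0.4867 -0.0563  0.0749] [3.1409e+00 2.0000e-04 1.4547e+00] F [ 0.2 -0.1 -4.9] w 0.03 q [-0.23  0.02  1.71 -0.    1.42 -0.11]
```

```bash
for i in 1; do echo '[[[0, 0, 0, 0.0015, 0], [0, 0, 0, 0, 0], [0, 0, 0, 0, 0]]]' | python3 nudge.py; echo '[[[0, 0, 0, 0.0015, 0], [0, 0, 0, 0, 0], [0, 0, 0, 0, 0]]]' | python3 nudge.py; done
```

```text
time: 14.73
tool_pos: [0.4868, -0.0563, 0.0744]
ee_rot: [3.141, 0.0, 1.455]
wrist_force: [-2.9, 0.3, 5.1]
width: 0.0298
finger_force: 30.0
time: 14.98
tool_pos: [0.4868, -0.0563, 0.0734]
ee_rot: [3.14, 0.0, 1.455]
wrist_force: [-3.8, 0.2, 7.3]
width: 0.0299
finger_force: 30.0
```

```bash
echo '[[[0, 0, 0, 0.0015, 0], [0, 0, 0, 0, 0], [0, 0, 0, 0, 0]]]' | python3 nudge.py; echo '[[[0, 0, 0, 0.0015, 0], [0, 0, 0, 0, 0], [0, 0, 0, 0, 0]]]' | python3 nudge.py
```

```text
time: 15.23
tool_pos: [0.4868, -0.0563, 0.0721]
ee_rot: [3.14, 0.0, 1.455]
wrist_force: [-4.8, 1.1, 7.9]
width: 0.0298
finger_force: 30.0
time: 15.48
tool_pos: [0.4868, -0.0563, 0.0709]
ee_rot: [3.14, 0.0, 1.455]
wrist_force: [-5.5, 1.4, 10.7]
width: 0.0296
finger_force: 30.0
```

```bash
echo '[[[0, 0, 0, 0.001, 0], [0, 0, 0, 0, 0], [0, 0, 0, 0, 0]]]' | python3 nudge.py; echo '[[[0, 0, 0, 0.001, 0], [0, 0, 0, 0, 0], [0, 0, 0, 0, 0]]]' | python3 nudge.py
```

```text
time: 15.73
tool_pos: [0.4868, -0.0563, 0.0709]
ee_rot: [3.14, 0.001, 1.455]
wrist_force: [-7.1, 1.3, 14.1]
width: 0.0298
finger_force: 30.0
time: 15.98
tool_pos: [0.4869, -0.0563, 0.0709]
ee_rot: [3.14, 0.001, 1.455]
wrist_force: [-8.2, 1.4, 19.4]
width: 0.0299
finger_force: 30.0
```

Tiles under the rollers are home at z = 0.0709 with about 19 N. I ease the side force, add a little press and roll slowly.

```bash
echo '[[[0, 0, -0.001, 0.0008, 0], [0, -0.003, 0, 0, 0], [0, -0.005, 0, 0, 0], [0, -0.005, 0, 0, 0], [0, -0.005, 0, 0, 0]]]' | python3 nudge.py;echo '[[[0, -0.005, 0, 0, 0], [0, -0.005, 0, 0, 0], [0, -0.005, 0, 0, 0], [0, -0.005, 0, 0, 0]]]' | python3 nudge.py; python3 to.py 0.4762 -0.1411 0.071 1.4553
```

```text
time: 16.4
tool_pos: [0.485, -0.072, 0.0709]
ee_rot: [3.137, -0.005, 1.455]
wrist_force: [-5.9, 9.0, 20.7]
width: 0.0296
finger_force: 30.0
time: 16.73
tool_pos: [0.4824, -0.0942, 0.0708]
ee_rot: [3.137, 0.001, 1.455]
wrist_force: [-7.1, 1.7, 20.8]
width: 0.0301
finger_force: 30.0
tool d [-0.0473 -0.0007 -0.0002] turn -0.0004 t 16.7333 pos [ 0.4824 -0.0942  0.0708] [3.1375e+00 7.0000e-04 1.4549e+00] F [-7.1  1.7 20.8] w 0.0301 q [-0.31  0.02  1.71  0.    1.4  -0.19]
```

```bash
echo '[[[0, -0.005, -0.001, 0.0005, 0], [0, -0.005, 0, 0, 0], [0, -0.005, 0, 0, 0], [0, -0.005, 0, 0, 0], [0, -0.005, 0, 0, 0], [0, -0.005, 0, 0, 0]]]' | python3 nudge.py;echo '[[[0, -0.005, 0, 0, 0], [0, -0.005, 0, 0, 0], [0, -0.005, 0, 0, 0], [0, -0.005, 0, 0, 0], [0, -0.005, 0, 0, 0], [0, -0.005, 0, 0, 0]]]' | python3 nudge.py; python3 to.py 0.4762 -0.1411 0.071 1.4553
```

```text
time: 17.23
tool_pos: [0.4788, -0.1239, 0.0708]
ee_rot: [3.135, 0.001, 1.455]
wrist_force: [-5.0, 2.4, 20.7]
width: 0.0295
finger_force: 30.0
time: 17.73
tool_pos: [0.4753, -0.1536, 0.0709]
ee_rot: [3.136, 0.0, 1.455]
wrist_force: [-3.7, 9.8, 21.4]
width: 0.0302
finger_force: 30.0
tool d [ 0.0125 -0.0005 -0.0001] turn -0.0006 t 17.7333 pos [ 0.4753 -0.1536  0.0709] [3.1356 0.     1.4547] F [-3.7  9.8 21.4] w 0.0302 q [-0.43  0.04  1.69  0.    1.4  -0.31]
```

```bash
echo '[[[0, -0.005, 0, 0.0004, 0], [0, -0.005, 0, 0, 0], [0, -0.005, 0, 0, 0], [0, -0.005, 0, 0, 0], [0, -0.005, 0, 0, 0], [0, -0.005, 0, 0, 0], [0, -0.005, 0, 0, 0]]]' | python3 nudge.py;echo '[[[0, -0.005, 0, 0, 0], [0, -0.005, 0, 0, 0], [0, -0.005, 0, 0, 0], [0, -0.005, 0, 0, 0], [0, -0.005, 0, 0, 0], [0, -0.005, 0, 0, 0], [0, -0.005, 0, 0, 0], [0, -0.003, 0, 0, 0], [0, 0, 0, 0, 0], [0, 0, 0, 0, 0]]]' | python3 nudge.py; python3 to.py 0.4762 -0.1411 0.071 1.4553
```

```text
time: 18.32
tool_pos: [0.471, -0.1896, 0.0709]
ee_rot: [3.136, 0.003, 1.455]
wrist_force: [-5.4, 1.6, 21.5]
width: 0.0302
finger_force: 30.0
time: 19.15
tool_pos: [0.4664, -0.2285, 0.0708]
ee_rot: [3.136, 0.006, 1.454]
wrist_force: [-5.9, 0.2, 20.6]
width: 0.0299
finger_force: 30.0
tool d [ 0.0879 -0.0005 -0.0007] turn -0.001 t 19.15 pos [ 0.4664 -0.2285  0.0708] [3.1356 0.0057 1.4543] F [-5.9  0.2 20.6] w 0.0299 q [-0.56  0.08  1.65 -0.    1.4  -0.45]
```

The tiles look home after the first pass. I roll back with slightly firmer pressure to make sure.

```bash
echo '[[[0, 0, 0, 0.0006, 0], [0, 0.004, 0, 0, 0], [0, 0.006, 0, 0, 0], [0, 0.006, 0, 0, 0], [0, 0.006, 0, 0, 0], [0, 0.006, 0, 0, 0], [0, 0.006, 0, 0, 0], [0, 0.006, 0, 0, 0]]]' | python3 nudge.py;echo '[[[0, 0.006, 0, 0, 0], [0, 0.006, 0, 0, 0], [0, 0.006, 0, 0, 0], [0, 0.006, 0, 0, 0], [0, 0.006, 0, 0, 0], [0, 0.006, 0, 0, 0], [0, 0.006, 0, 0, 0], [0, 0.006, 0, 0, 0]]]' | python3 nudge.py;  python3 to.py 0.4762 -0.1411 0.071 1.4553
```

```text
time: 19.82
tool_pos: [0.4712, -0.1889, 0.0708]
ee_rot: [3.135, 0.007, 1.454]
wrist_force: [-7.6, -0.5, 21.8]
width: 0.0295
finger_force: 30.0
time: 20.48
tool_pos: [0.477, -0.1408, 0.0708]
ee_rot: [3.135, 0.006, 1.455]
wrist_force: [-7.2, -1.7, 22.8]
width: 0.0297
finger_force: 30.0
tool d [-0.0004 -0.0007 -0.0002] turn -0.0008 t 20.4833 pos [ 0.477  -0.1408  0.0708] [3.1349 0.0058 1.4545] F [-7.2 -1.7 22.8] w 0.0297 q [-0.4   0.03  1.7  -0.    1.4  -0.28]
```

```bash
echo '[[[0, 0.006, 0, 0, 0], [0, 0.006, 0, 0, 0], [0, 0.006, 0, 0, 0], [0, 0.006, 0, 0, 0], [0, 0.006, 0, 0, 0], [0, 0.006, 0, 0, 0], [0, 0.006, 0, 0, 0]]]' | python3 nudge.py;echo '[[[0, 0.006, 0, 0, 0], [0, 0.006, 0, 0, 0], [0, 0.006, 0, 0, 0], [0, 0.006, 0, 0, 0], [0, 0.006, 0, 0, 0], [0, 0.006, 0, 0, 0], [0, 0.005, 0, 0, 0], [0, 0, 0, 0, 0], [0, 0, 0, 0, 0]]]' | python3 nudge.py;  python3 to.py 0.4762 -0.1411 0.071 1.4553
```

```text
time: 21.07
tool_pos: [0.482, -0.0986, 0.0708]
ee_rot: [3.135, 0.005, 1.455]
wrist_force: [-6.3, -1.1, 23.9]
width: 0.0297
finger_force: 30.0
time: 21.82
tool_pos: [0.487, -0.0564, 0.0708]
ee_rot: [3.134, 0.001, 1.455]
wrist_force: [-6.6, 1.9, 25.6]
width: 0.0299
finger_force: 30.0
tool d [-0.0854 -0.001  -0.0001] turn 0.0001 t 21.8167 pos [ 0.487  -0.0564  0.0708] [3.1343e+00 1.3000e-03 1.4554e+00] F [-6.6  1.9 25.6] w 0.0299 q [-0.23  0.02  1.72 -0.    1.4  -0.12]
```

Height stayed constant all the way back, but a 6 N side force could load the two columns unevenly. I trim it out and make another pass.

```bash
echo '[[[0, 0, -0.001, 0, 0], [0, -0.004, -0.001, 0, 0], [0, -0.004, -0.0005, 0, 0], [0, -0.004, 0, 0, 0], [0, -0.004, 0, 0, 0], [0, -0.004, 0, 0, 0]]]' | python3 nudge.py; python3 -c "
from bench import robot
o=robot.get_obs();print(o['wrist_force'].round(1),o['wrist_torque'].round(2),o['tool_pos'].round(4),o['ee_rot'].round(4))"
```

```text
time: 22.32
tool_pos: [0.4843, -0.0764, 0.0708]
ee_rot: [3.129, 0.001, 1.455]
wrist_force: [-1.2, 2.6, 19.8]
width: 0.0299
finger_force: 30.0
[-1.2  2.6 19.8] [ 0.41  0.79 -0.03] [ 0.4843 -0.0764  0.0708] [3.1293e+00 9.0000e-04 1.4550e+00]
```

```bash
cat > f.py <<'E'
from bench import robot
o=robot.get_obs();print(o['wrist_force'].round(1),o['wrist_torque'].round(2),o['tool_pos'].round(4),o['ee_rot'].round(4))
E
echo '[[[0, 0, 0.001, 0, 0], [0, 0, 0, 0, 0], [0, 0, 0, 0, 0]]]' | python3 nudge.py >/dev/null; python3 f.py
echo '[[[0, 0, 0.001, 0, 0], [0, 0, 0, 0, 0], [0, 0, 0, 0, 0]]]' | python3 nudge.py >/dev/null; python3 f.py
echo '[[[0, 0, 0.001, 0, 0], [0, 0, 0, 0, 0], [0, 0, 0, 0, 0]]]' | python3 nudge.py >/dev/null; python3 f.py
echo '[[[0, 0, 0.001, 0, 0], [0, 0, 0, 0, 0], [0, 0, 0, 0, 0]]]' | python3 nudge.py >/dev/null; python3 f.py
```

```text
[-3.2 -0.5 21.5] [ 0.11  1.26 -0.04] [ 0.4844 -0.0772  0.0708] [3.1316e+00 2.7000e-03 1.4546e+00]
[-6.4 -0.2 23.6] [ 0.1   1.69 -0.07] [ 0.4845 -0.0772  0.0707] [3.1336e+00 2.8000e-03 1.4547e+00]
[-8.4  0.2 25.2] [ 0.15  2.06 -0.04] [ 0.4846 -0.0772  0.0707] [3.1356e+00 2.9000e-03 1.4548e+00]
[-10.3   1.3  27. ] [ 0.19  2.5  -0.01] [ 0.4847 -0.0772  0.0707] [3.1377e+00 2.9000e-03 1.4548e+00]
```

Comparing torque with side force puts the pressure centre near the middle at this setting (within about 1 cm). One full pass here loads the far column too.

```bash
echo '[[[0, 0.006, 0, -0.0003, 0], [0, 0.006, 0, 0, 0], [0, 0.006, 0, 0, 0], [0, 0.003, 0, 0, 0], [0, 0, 0, 0, 0]]]' | python3 nudge.py >/dev/null; python3 f.py
echo '[[[0, -0.006, 0, 0, 0], [0, -0.007, 0, 0, 0], [0, -0.007, 0, 0, 0], [0, -0.007, 0, 0, 0], [0, -0.007, 0, 0, 0], [0, -0.007, 0, 0, 0], [0, -0.007, 0, 0, 0], [0, -0.007, 0, 0, 0]]]' | python3 nudge.py >/dev/null; python3 f.py
```

```text
[-9.7  0.6 26. ] [ 0.32  2.41 -0.05] [ 0.4873 -0.0556  0.0708] [3.1375e+00 1.9000e-03 1.4554e+00]
[-9.9  3.4 25.6] [ 0.72  2.28 -0.05] [ 0.4808 -0.1105  0.0708] [3.1377e+00 1.3000e-03 1.4550e+00]
```

```bash
echo '[[[0, -0.007, 0, 0.0003, 0], [0, -0.007, 0, 0, 0], [0, -0.007, 0, 0, 0], [0, -0.007, 0, 0, 0], [0, -0.007, 0, 0, 0], [0, -0.007, 0, 0, 0], [0, -0.007, 0, 0, 0], [0, -0.007, 0, 0, 0]]]' | python3 nudge.py >/dev/null; python3 f.py
echo '[[[0, -0.007, 0, 0.0003, 0], [0, -0.007, 0, 0, 0], [0, -0.007, 0, 0, 0], [0, -0.007, 0, 0, 0], [0, -0.007, 0, 0, 0], [0, -0.007, 0, 0, 0], [0, -0.007, 0, 0, 0], [0, -0.007, 0, 0, 0], [0, -0.006, 0, 0, 0], [0, 0, 0, 0, 0], [0, 0, 0, 0, 0]]]' | python3 nudge.py >/dev/null; python3 f.py;python3 to.py 0.4762 -0.1411 0.071 1.4553
```

```text
[-8.8  3.8 26. ] [0.76 2.32 0.04] [ 0.4743 -0.1667  0.0708] [3.1376e+00 2.6000e-03 1.4550e+00]
[-9.2 -0.7 25.1] [0.24 2.26 0.05] [ 0.4668 -0.2303  0.0708] [3.1376 0.0071 1.4541]
tool d [ 0.0897 -0.001  -0.0008] turn -0.0012 t 25.9833 pos [ 0.4668 -0.2303  0.0708] [3.1376 0.0071 1.4541] F [-9.2 -0.7 25.1] w 0.0298 q [-0.56  0.08  1.65 -0.    1.41 -0.45]
```

The centre of pressure sits toward +y at this right end, so tiles 1 and 2 may have been pressed lightly by the leading roller. I ease the force and roll on a little so the trailing roller passes over them too.

```bash
echo '[[[0, 0, 0, -0.0012, 0], [0, 0, 0, -0.001, 0], [0, 0, 0, 0, 0]]]' | python3 nudge.py >/dev/null; python3 f.py
echo '[[[0, -0.004, 0, 0, 0], [0, -0.005, 0, 0, 0], [0, -0.005, 0, 0, 0], [0, 0, 0, 0, 0]]]' | python3 nudge.py >/dev/null; python3 f.py
echo '[[[0, -0.005, 0, 0, 0], [0, -0.003, 0, 0, 0], [0, 0, 0, 0, 0], [0, 0, 0, 0, 0]]]' | python3 nudge.py >/dev/null; python3 f.py
```

```text
[-5.4 -1.  15.9] [0.11 1.48 0.08] [ 0.4669 -0.2293  0.0709] [3.1379 0.0053 1.4546]
[-6.2 -0.8 17.5] [0.19 1.45 0.07] [ 0.4652 -0.2434  0.0708] [3.1381 0.0049 1.4544]
[-5.2  0.3 15.4] [0.42 1.28 0.04] [ 0.4644 -0.2507  0.0706] [3.1381 0.0041 1.4543]
```

Contact height did not rise, so tiles 1 and 2 are home. Now I lift off and carry the roller to bare worktop at about (0.41, 0.24).

```bash
echo '[[[0, 0, 0, -0.003, 0], [0, 0, 0, -0.01, 0], [0, 0, 0, -0.02, 0], [0, 0, 0, -0.02, 0], [0, 0, 0, -0.01, 0], [0, 0.01, 0, 0, 0], [0, 0.02, -0.005, 0, 0], [0, 0.03, -0.007, 0, 0], [0, 0.03, -0.007, 0, 0], [0, 0.03, -0.007, 0, 0], [0, 0.03, -0.007, 0, 0], [0, 0.03, -0.007, 0, 0], [0, 0.03, -0.007, 0, 0], [0, 0.03, -0.007, 0, 0], [0, 0.03, -0.007, 0, 0], [0, 0.03, -0.007, 0, 0], [0, 0.03, -0.007, 0, 0], [0, 0.03, -0.007, 0, 0]]]' | python3 nudge.py
echo '[[[0, 0.03, -0.007, 0, 0], [0, 0.03, -0.007, 0, 0], [0, 0.03, -0.007, 0, 0], [0, 0.02, -0.007, 0, 0], [0, 0.01, 0, 0, 0], [0, 0, 0, 0, 0], [0, 0, 0, 0, 0]]]' | python3 nudge.py
python3 to.py 0.41 0.24 0.0535 1.4553
python3 - <<'E'
from bench import robot
import cv2,numpy as np
s=robot.snapshot("scene");np.savez("pics/scene4.npz",**s);a=s["color"]
s=robot.snapshot("top");np.savez("pics/top4.npz",**s);b=s["color"]
cv2.imwrite("pics/c4.png",cv2.resize(np.hstack([a[140:300,130:330],b[130:290,160:360]]),None,fx=2,fy=2,interpolation=cv2.INTER_CUBIC))
E
```

```text
time: 28.4
tool_pos: [0.4221, 0.1203, 0.1274]
ee_rot: [-3.139, 0.0, 1.455]
wrist_force: [0.9, -0.3, -4.0]
width: 0.0297
finger_force: 30.0
time: 28.98
tool_pos: [0.4092, 0.2404, 0.1279]
ee_rot: [-3.14, 0.002, 1.456]
wrist_force: [-0.3, -0.7, -4.3]
width: 0.0296
finger_force: 30.0
tool d [-0.0001  0.0009  0.0744] turn 0.0007 t 28.9833 pos [0.4092 0.2404 0.1279] [-3.1402e+00  2.0000e-03  1.4560e+00] F [-0.3 -0.7 -4.3] w 0.0296 q [ 0.41 -0.05  1.67 -0.    1.53  0.53]
```

View pics/c4.png

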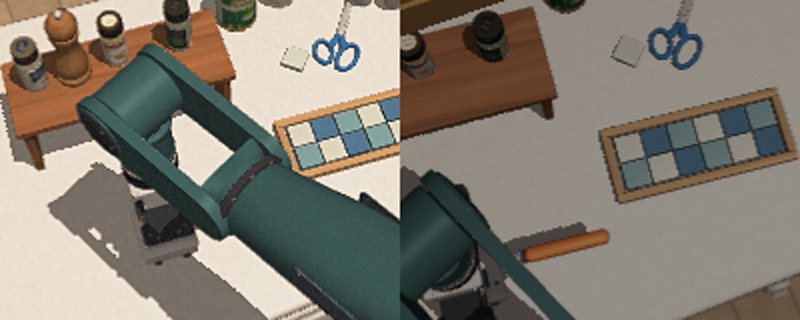

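All twelve tiles look level with the rim and nothing is cracked. The roller hangs level over bare worktop with the handle end at top crop (605,237), clear of the board. I lower it now.

```bash
echo '[[[0, 0, 0, 0.02, 0], [0, 0, 0, 0.025, 0], [0, 0, 0, 0.015, 0], [0, 0, 0, 0.008, 0], [0, 0, 0, 0.004, 0], [0, 0, 0, 0.001, 0], [0, 0, 0, 0, 0], [0, 0, 0, 0, 0]]]' | python3 nudge.py >/dev/null;python3 f.py
echo '[[[0, 0, 0, 0.0008, 0], [0, 0, 0, 0, 0], [0, 0, 0, 0, 0]]]' | python3 nudge.py>/dev/null;python3 f.py
```

```text
[ 0.   0.6 -3.5] [ 0.05 -0.11  0.01] [0.4109 0.2409 0.0574] [ 3.1393e+00 -1.2000e-03  1.4544e+00]
[-0.7 -0.1 -5.1] [-0.   -0.03 -0.05] [0.4102 0.2409 0.0559] [ 3.1406e+00 -4.0000e-04  1.4549e+00]
```

```bash
echo '[[[0, 0, 0, 0.002, 0], [0, 0, 0, 0, 0], [0, 0, 0, 0, 0]]]' | python3 nudge.py>/dev/null;python3 f.py; echo '[[[0, 0, 0, 0.001, 0], [0, 0, 0, 0, 0], [0, 0, 0, 0, 0]]]' | python3 nudge.py>/dev/null;python3 f.py;echo '[[[0, 0, 0, 0.0005, 0], [0, 0, 0, 0, 0], [0, 0, 0, 0, 0]]]' | python3 nudge.py>/dev/null;python3 f.py
```

```text
[ 0.  -0.4 -3.6] [ 0.04 -0.08  0.08] [0.4097 0.2406 0.0531] [-3.1412e+00  3.0000e-04  1.4549e+00]
[-1.5 -0.  -1.1] [-0.05  0.09 -0.02] [0.41   0.2408 0.0526] [ 3.1414e+00 -2.0000e-04  1.4548e+00]
[-2.7 -0.3  2.6] [-0.21  0.44 -0.01] [0.41   0.2408 0.0525] [ 3.1411e+00 -3.0000e-04  1.4548e+00]
```

Standing on the worktop. I open the gripper, rise straight up and back away.

```bash
echo '[[[0.06, 0, 0, -0.0008, 0], [0.06, 0, 0, 0, 0], [0.06, 0, 0, 0, 0], [0.06, 0, 0, 0, 0], [0.06, 0, 0, 0, 0], [0.06, 0, 0, 0, 0], [0.06, 0, 0, 0, 0], [0.06, 0, 0, -0.01, 0], [0.06, 0, 0, -0.02, 0], [0.06, 0, 0, -0.03, 0], [0.06, 0, 0, -0.03, 0], [0.06, 0, 0, -0.03, 0], [0.06, 0, 0, -0.03, 0], [0.06, -0.03, -0.02, 0, 0], [0.06, -0.03, -0.02, 0, 0], [0.06, -0.03, -0.02, 0, 0], [0.06, -0.03, -0.02, 0, 0], [0.06, -0.03, 0, 0, 0], [0.06, 0, 0, 0, 0], [0.06, 0, 0, 0, 0]]]' | python3 nudge.py
python3 - <<'E'
from bench import robot
import cv2,numpy as np
s=robot.snapshot("scene");a=s["color"]
s=robot.snapshot("top");b=s["color"]
cv2.imwrite("pics/c5.png",cv2.resize(np.hstack([a[140:300,130:330],b[130:290,160:360]]),None,fx=2,fy=2,interpolation=cv2.INTER_CUBIC))
E
python3 f.py
```

```text
time: 32.42
tool_pos: [0.3132, 0.1002, 0.2036]
ee_rot: [3.139, -0.001, 1.451]
wrist_force: [0.0, 0.7, -0.4]
width: 0.0599
finger_force: 0.0
[-0.5  0.9  0.2] [-0.04 -0.12  0.01] [0.3134 0.1014 0.2032] [ 3.1406e+00 -7.0000e-04  1.4547e+00]
```

View pics/c5.png

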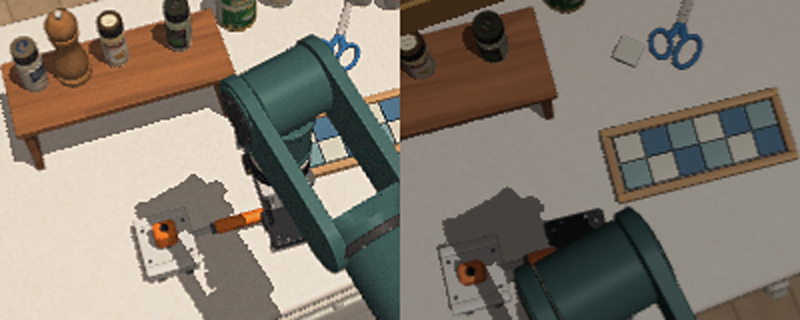

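The roller stands upright on the bare worktop (knob at scene crop (163,235), top crop (470,272)), clear of the board and shelf. The gripper is empty and well above the handle.

```bash
python3 -c "
from bench import robot
print(robot.close_job())"
```

```text
the job is handed in; nothing more can be done
None
```

Job handed in at about 33 s: the roller was drawn out and set down clear of the shelf, retaken by the knob and rolled over the board with readings of about 20–27 N until contact height showed the tiles home (0.3 mm differences would not show in the pictures), then stood upright on bare worktop with nothing else seen to move.

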